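Stop the reagent carousel's drive and hold the tall bottle at the front mark

ROBOT

A 7-joint arm with a two-finger parallel gripper is mounted at the origin on the work surface. World frame = base frame: x ahead of the robot, y to its left, z up, the work surface at z = 0. Lengths are in m, angles in rad, forces in N, time in s.
With the tool pointing down it reaches from about 0.425 to 0.95 m from the base axis. Payload 4.7 kg.
Tool frame: the origin (TCP) lies between the finger pads; the fingertips stand 11 mm ahead of it and the grasp point (between the pads) lies 8 mm behind it (manip.tip_extent is the distance from the TCP to the fingertips, in m); z points along the fingers, y is the direction in which the jaws open and shut (so a half turn about z gives the same grasp; the last joint's range is limited). The gripper opens to 87 mm and grips with 3 to 60 N. Pads are 19 mm wide; open, the fingers measure 117 mm over their backs; the gripper's body (75 mm by 190 mm) begins 51 mm behind the grasp point.
Start: joints at [-1.333, 0.469, -0.049, 1.532, 0.024, 1.141, -0.082], TCP at [0.178, 0.651, 0.234] pointing down, gripper open.
Joint ranges: [-2.59, 2.59], [-0.33, 1.99], [-1.39, 1.29], [0.1, 2.45], [-1.04, 4.18], [0.21, 1.99], [-2.66, 2.66]. Speed limits (rad/s): [2.57, 2.57, 3.14, 3.14, 3.14, 3.14, 3.14].

INTERFACE

Orientations are given as a 3x3 rotation matrix whose columns are the frame's x, y, z axes.
In Python, from cell import telemetry, grab_frame, camera_info, manip gives the robot as it stands.
- The arm moves only by the shell command python3 -m crank 'ROWS' [OPENING] [FORCE]. ROWS is a JSON object of lists of equal length, an entry for each row: "offset": the shift along the tool's x, y, z in cm, a list of three; "turn": the turn about the tool's z in degrees. In form: {"offset": [[dx, dy, dz], ...], "turn": [turn, ...]}. A call has 1 to 8 rows; each row shifts and turns the pose as measured when the row begins, along the tool's axes as they then stand; what a row does not reach is not made up. A row lasts 1/12 s, in which the tool goes at most 41.7 mm and 7.16 degrees, less where a joint would pass 70% of its speed; a pose out of reach is approached as far as the arm can. A call is refused whole if a number of a shift passes 4.17 or a number of a turn 7.16, either way. A call with a gripper value outside its range is refused whole. OPENING is the finger opening in cm, from 0 to 8.7, set as the call begins (- or left out, the last holds). The fingers move at their own pace and stop on an object; FORCE is the grip in N (left out, the last holds). Time passes only in rows, so rows that do not move let the fingers close. It gives the time, the measured TCP pose, the force and the opening at its end, in the units of the state.
- telemetry.get_obs(): the state, without advancing time (a new reading comes with each control period).
- grab_frame(name): name is "scene" or "top" or "wrist"; returns the picture (384x512x3 uint8, red, green, blue); there is no depth.
- camera_info(name): a dict with "vertical_fov" (degrees; the focal length in pixels is half the picture's height over the tangent of half this angle, whatever the lens; pixels are square), "cx", "cy" (the principal point, pixels), "R" (3x3) and "t" (3): a world point X has camera coordinates R X + t. Camera axes: x right, y down, z forward; pixel columns grow to the right and rows downward; lengths in m; the calibration is good to about 2 mm. A picture is of the moment at which its call begins: read the wrist's pose just before it. camera_info takes no time and is no camera call; for the wrist camera it gives the pose at the moment of the call.
- manip.hand_in(): hands the job in, once; it reports no verdict.
The state is a dict: "t": time; "q": joint angles; "joint_velocities": joint speeds; "effort": joint torques, N m; "position": TCP position; "tcp_rot": TCP orientation; "contact_force": force on the tool from outside, world axes, zero at the start; "moment": the same for the moment, N m; "grip_width": opening from 0.0 (shut) to 1.0 (fully open).
Only numpy, scipy, OpenCV 4.12 (cv2) and the standard library are available. Lean on these libraries where they do the work, as an engineer would, in place of code of your own. Each camera call takes 0.05 s, during which the arm holds its last target.

TASK

First turn the speed knob on the carousel's control box fully anticlockwise (seen from above) to its end stop, so that the drive is off, and only then turn the reagent carousel by hand until the one tall bottle stands in front, lined up with the raised pointer on the carousel's stand. Finish while still holding the tall bottle in the gripper, keeping the turntable still there: do not let go. Leave the beaker, the wash bottle and the conical flask where they are.

Things in the scene. Friction and masses are not known exactly. Their poses are not given: they have to be found in the camera images.
- speed_knob (a joint): speed knob, black, on the top of the control box: a round knob of 44 mm diameter with an upright grip bar across it, turning about the vertical. 0 = fully anticlockwise seen from above (end stop, off), growing as it is turned clockwise, up to 2.6 rad. At 0 its grip bar lies along the control box's x axis; at value v the bar is turned by v clockwise from there. Turns with a light friction of about 0.03 N m and stays where it is left.
- speed_knob_grip (a point): point on the speed knob's axis, at the height to grip its bar (87 mm above the bench; the bar is 42 mm long, 14 mm thick, from 64 to 94 mm above the bench)
- drive_box: control box of the carousel, white, 130 (x) x 150 (y) x 50 mm high, fixed to the bench; origin at the centre of its underside, z up; a short black line on its top, on the -x side of the knob, marks off. The knob stands in the middle of its top.
- stand: fixed round grey foot of the carousel, 236 mm in diameter, origin at the centre of its underside, on the turning axis, z up. Its front is its own -x side, where a tongue with a raised steel pointer (34 mm long, 7 mm wide) sticks out to 163 mm from the axis, top 22 mm above the bench. The pointer points radially at the axis.
- turntable (a joint): angle of the turntable, a white disc of 220 mm diameter on the stand: 0 (or any whole turn) = tall bottle exactly at the pointer, growing anticlockwise seen from above; turns endlessly either way with a friction of about 0.08 N m and stays where it is left. All that stands on it is fixed to it, so that moving a bottle or jar turns the disc.
- hub (a point): point on the turntable's vertical axis, on top of its steel hub (40 mm diameter), 64 mm above the bench. Disc top: 34 mm above the bench. Six holders at 78 mm from the axis, 60 degrees apart, carry the tall bottle and five squat jars (52 mm diameter, tops 89 mm above the bench), all in amber glass with black caps.
- bottle: the tall bottle, the only tall narrow-necked one on the carousel: amber glass, 52 mm in diameter up to 58 mm above its underside, narrowing to the neck at 80 mm, then a plain round black upright stopper of 24 mm diameter from 80 to 122 mm above its underside (114 to 156 mm above the bench). Fixed in its holder on the turntable; origin at the centre of its underside, 34 mm above the bench.
- stopper (a point): point on the axis of the tall bottle's round stopper (24 mm diameter), 138 mm above the bench, 18 mm below the stopper's top; the place to grip it
- front_spot (a point): point fixed to the stand, 78 mm from the turning axis towards the pointer, 34 mm above the bench: the tall bottle's axis passes through it when the bottle is in front
- beaker: glass beaker, 68 mm in diameter, 90 mm high, loose bystander; origin at the centre of its underside
- wash_bottle: white plastic wash bottle, 60 mm in diameter, 150 mm high, loose bystander; origin at the centre of its underside
- flask: conical glass flask, 72 mm in diameter at its foot, 105 mm high, loose bystander; origin at the centre of its underside
Not all that is in view belongs to the job. There is more than one size of the drive_box; the one meant has the size given above.

How it is judged:
On the way, in this order (a step that is already met when the one before it is completed fails the run):
1. the speed knob is turned fully anticlockwise, to its end stop (value of joint speed_knob below 0.1 rad), for 0.2 s.
2. the tall bottle stands at the front, in line with the pointer (horizontal distance between stopper and front_spot below 0.009 m), for 0.2 s.
At the end, for the whole second after the job is handed in: The knob is at its anticlockwise stop (within 0.12 rad); the tall bottle's axis is within 9 mm of the front spot (about 6.5 degrees), the turntable is still (below 0.06 rad/s), and the fingers hold the tall bottle with more than 2 N (value of joint speed_knob below 0.12 rad and horizontal distance between stopper and front_spot below 0.009 m and contact force between the fingers and bottle above 2 N and angular speed of bottle below 0.06 rad/s); the arm keeps its last pose, push and grip.
It fails at once if the carousel is turned while the speed knob is not off (distance of stopper from where it was at the start of the episode above 0.015 m and value of joint speed_knob above 0.15 rad).
It fails at once if the glass beaker is moved (distance of beaker from where it was at the start of the episode above 0.02 m).
It fails at once if the white wash bottle is moved (distance of wash_bottle from where it was at the start of the episode above 0.02 m).
It fails at once if the conical flask is moved (distance of flask from where it was at the start of the episode above 0.02 m).
It also fails if it takes over 54 s, if anything falls off the work surface, if the arm or the gripper's body presses on something with over 40 N, if the wrist force passes 120 N, or if a joint passes its speed limit or range.

## Working session

There is one attempt and no reset: what is moved stays moved. The work goes in short steps, Python scripts to look and compute and a shell command to move; the robot and the scene stay as the last step left them, time stands still between calls to the robot, and variables do not carry over. Pictures are saved under pics/ and viewed, and the job is handed in when it is done.

```bash
mkdir -p pics; ls
python3 - <<'E'
from cell import telemetry, grab_frame, camera_info, manip
import cv2
for n in ("scene","top","wrist"):
    i=camera_info(n);print(n,{k:(v.round(3).tolist() if hasattr(v,'round') and hasattr(v,'tolist') else v) for k,v in i.items()})
    cv2.imwrite(f"pics/{n}0.png",grab_frame(n)[:,:,::-1])
o=telemetry.get_obs();print(o)
E
```

```text
pics
scene {'vertical_fov': 54.058119570901624, 'cx': 257.06182657955907, 'cy': 189.20216383734493, 'R': [[0.126, 0.992, -0.015], [0.624, -0.09, -0.777], [-0.772, 0.088, -0.63]], 't': [-0.061, -0.249, 1.606]}
top {'vertical_fov': 43.51322635347843, 'cx': 261.5041650984599, 'cy': 195.1555470141808, 'R': [[0.005, -1.0, 0.008], [-0.989, -0.006, -0.15], [0.15, -0.007, -0.989]], 't': [0.009, 0.543, 1.319]}
wrist {'vertical_fov': 69.57562543902506, 'cx': 255.81877076607296, 'cy': 190.97255528625368, 'R': [[0.262, 0.965, -0.003], [0.927, -0.251, 0.28], [0.27, -0.076, -0.96]], 't': [-0.674, -0.034, 0.392]}
{'t': 0.15, 'q': array([-1.33290386,  0.46926419, -0.04859342,  1.53339052,  0.02411545,
        1.14100678, -0.0822878 ]), 'joint_velocities': array([-1.85987185e-03, -1.10098818e-03, -9.75580865e-04, -5.14459542e-03,
        1.30968446e-03, -8.32008451e-05, -6.91665692e-04]), 'effort': array([ 9.52901028e-04, -5.08425486e+01, -8.06455594e-02, -2.36418968e+01,
       -6.13572146e-02,  3.56685254e-02,  1.02072645e-04]), 'position': array([0.17782954, 0.65070752, 0.23274738]), 'tcp_rot': array([[-9.64632636e-01,  2.63597737e-01, -3.32278261e-04],
       [ 2.63597939e-01,  9.64631556e-01, -1.44510599e-03],
       [-6.04005728e-05, -1.48158427e-03, -9.99998901e-01]]), 'contact_force': array([-0.08600411, -0.60778105, -0.24665249]), 'moment': array([-0.0147109 , -0.00695723,  0.04244219]), 'grip_width': 1.000880956460132}
```

View pics/top0.png

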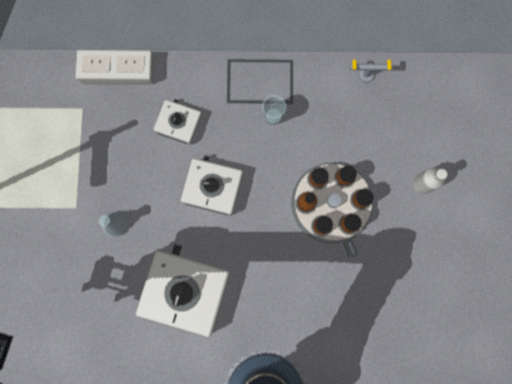

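View pics/scene0.png

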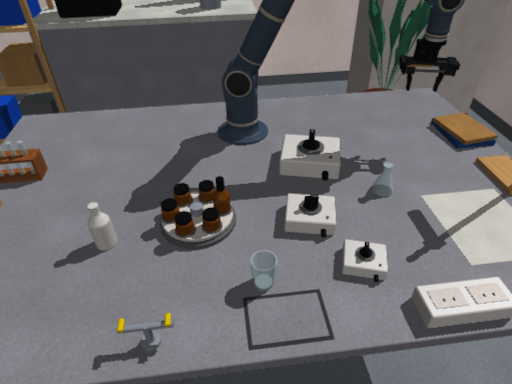

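View pics/wrist0.png

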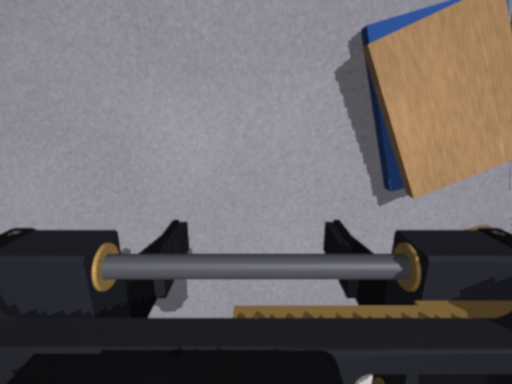

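```bash
cat > h.py <<'E'
import numpy as np, cv2
from cell import telemetry, grab_frame, camera_info, manip
def K(i):
    f=192/np.tan(np.radians(i["vertical_fov"]/2)); return f,i["cx"],i["cy"]
def p2w(i,u,v,z):
    f,cx,cy=K(i);R=np.array(i["R"]);t=np.array(i["t"])
    d=R.T@np.array([(u-cx)/f,(v-cy)/f,1]);c=-R.T@t
    return c+d*(z-c[2])/d[2]
def w2p(i,X):
    f,cx,cy=K(i);c=np.array(i["R"])@np.array(X)+np.array(i["t"]);return np.array([cx+f*c[0]/c[2],cy+f*c[1]/c[2]])
E
python3 - <<'E'
from h import *
a=cv2.imread("pics/top0.png")
cv2.imwrite("pics/top_boxes.png",cv2.resize(a[90:345,130:255],None,fx=2.3*1,fy=2.3,interpolation=cv2.INTER_CUBIC))
c=a[145:270,275:400];cv2.imwrite("pics/top_car.png",cv2.resize(c,None,fx=4.8,fy=4.8,interpolation=cv2.INTER_CUBIC))
s=cv2.imread("pics/scene0.png");
cv2.imwrite("pics/sc_box.png",cv2.resize(s[180:250,270:350],None,fx=7,fy=7,interpolation=cv2.INTER_CUBIC))
i=camera_info("top")
for n,pts in {"small":[(168,101),(201,112),(188,143),(154,130)],"med":[(193,159),(242,172),(232,214),(182,200)],"large":[(155,252),(228,270),(210,335),(137,313)]}.items():
    w=np.array([p2w(i,*p,.05)[:2] for p in pts]);print(n,w.mean(0),np.linalg.norm(np.roll(w,-1,0)-w,axis=1))
E
```

```text
small [0.75430061 0.25313242] [0.10136065 0.0984903  0.10522535 0.09441408]
med [0.5664911  0.15037423] [0.14418028 0.12252573 0.14574297 0.12089626]
large [0.2731827  0.22536423] [0.2073617  0.17878787 0.20632665 0.16940321]
```

View pics/top_boxes.png

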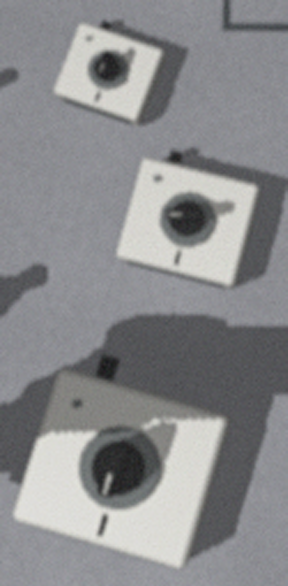

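View pics/top_car.png

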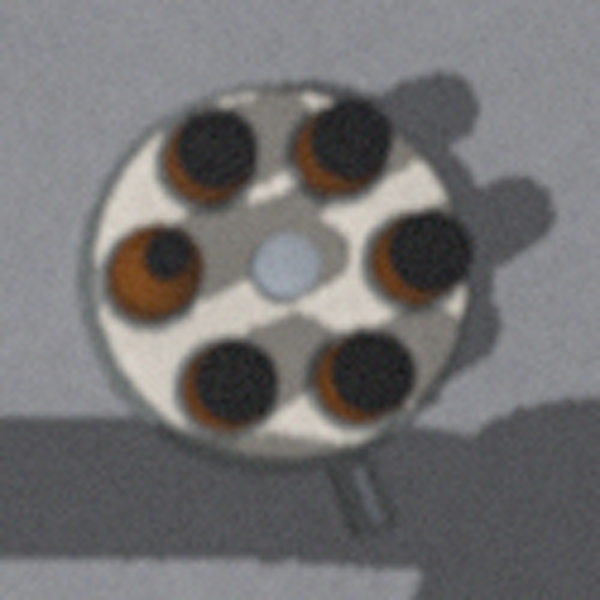

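View pics/sc_box.png

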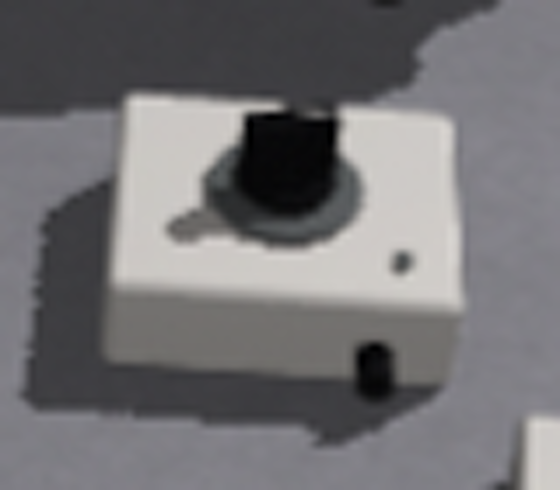

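Run:
```python
from h import *
i=camera_info("top")
w=np.array([p2w(i,*p,.05)[:2] for p in [(193,159),(242,172),(232,214),(182,200)]])
x=(w[0]+w[1]-w[2]-w[3]);x/=np.linalg.norm(x);print("box c",w.mean(0),"yaw",np.degrees(np.arctan2(x[1],x[0])))
P=lambda u,v,z:p2w(i,130+u/2.3,90+v/2.3,z)[:2].round(4)
print("knob top",P(189,216,.094),"disc",P(189,220,.06),"mark",P(178,258,.05),"line",P(170,216,.094),P(185,213,.094))
C=lambda u,v,z:p2w(i,275+u/4.8,145+v/4.8,z)[:2]
h=C(286,265,.064);s=C(170,252,.156);p=C(368,495,.022)
print("hub",h,"stopper",s,np.linalg.norm(s-h),"ptr",p,np.linalg.norm(p-h))
a=lambda d:np.degrees(np.arctan2(d[1],d[0]));print(a(s-h),a(p-h))
print("disc c",C(283,265,.034))
```

```text
box c [0.5664911  0.15037423] yaw -12.889816770931903
knob top [0.565  0.1464] disc [0.5661 0.1496] mark [0.5208 0.163 ] line [0.5649 0.1689] [0.5686 0.1512]
hub [ 0.52641659 -0.19139479] stopper [ 0.52003471 -0.11418119] 0.07747688937718855 ptr [ 0.39598573 -0.24397558] 0.14063053732184017
94.72488795333553 -158.04408424900078
disc c [ 0.53067416 -0.19443436]
```

Candidates by top-view pixel: small box (177,121) at about 100 mm, medium box (212,186) at about 146x122 mm, and large box (183,293) at about 207x175 mm. The medium one fits 150x130. Its knob is at about (0.566, 0.149) and its index points left, so v is about 1.3 rad. The tall bottle, the one with a small cap, is at (310,198). The pointer is at (351,248).

```bash
python3 -m crank '{"offset":[[-3.1,-2.3,0],[-3.1,-2.3,0],[-3.1,-2.3,0],[-3.1,-2.3,0],[-3.1,-2.3,0],[-3.1,-2.3,0],[-3.1,-2.3,0],[-3.1,-2.3,0]],"turn":[0,0,0,0,0,0,0,0]}' 8.7
python3 -m crank '{"offset":[[-3.1,-2.3,0],[-3.1,-2.3,0],[-3.1,-2.3,0],[-3.1,-2.3,0],[-3.1,-2.3,0],[-3.1,-2.3,0],[-1.5,-1.2,0],[0,0,0]],"turn":[0,0,0,0,0,0,0,0]}'
python3 -m crank '{"offset":[[0,0,0],[0,0,0],[0,0,0],[0,0,0],[0,0,0],[0,0,0],[0,0,0],[0,0,0]],"turn":[7,7,7,7,7,7,7,7]}'
python3 - <<'E'
from h import *
o=telemetry.get_obs();print(o["position"],o["tcp_rot"],o["q"],o["t"]);
np.set_printoptions(suppress=True,precision=4)
i=camera_info("wrist");cv2.imwrite("pics/w1.png",grab_frame("wrist")[:,:,::-1])
for X in [(0.5655,.149,.094),(.5655,.149,.064)]:print(w2p(i,X))
import pickle;pickle.dump(i,open("w1.pkl","wb"))
E
```

```text
t: 0.82
position: [0.366, 0.4067, 0.2275]
tcp_rot: [[-0.97, 0.242, -0.009], [0.242, 0.97, -0.001], [0.008, -0.003, -1.0]]
contact_force: [1.5, 0.3, 0.1]
grip_width: 0.996
t: 1.48
position: [0.5348, 0.1907, 0.2258]
tcp_rot: [[-0.967, 0.256, -0.006], [0.256, 0.967, -0.006], [0.005, -0.007, -1.0]]
contact_force: [0.4, -0.1, -0.4]
grip_width: 1.003
t: 2.15
position: [0.53, 0.1947, 0.2234]
tcp_rot: [[-0.311, 0.95, -0.014], [0.95, 0.311, -0.004], [0.001, -0.014, -1.0]]
contact_force: [-0.9, -0.5, -0.8]
grip_width: 0.998
[0.52999124 0.19468104 0.22338967] [[-3.10958334e-01  9.50323407e-01 -1.37962614e-02]
 [ 9.50423208e-01  3.10937687e-01 -3.67170607e-03]
 [ 8.00469383e-04 -1.42540346e-02 -9.99898086e-01]] [-0.70652193  0.31179059  0.35369035  1.81980854 -0.12487227  1.04584316
  0.01197456] 2.15
[275.7597 234.3216]
[274.427  223.6538]
```

View pics/w1.png

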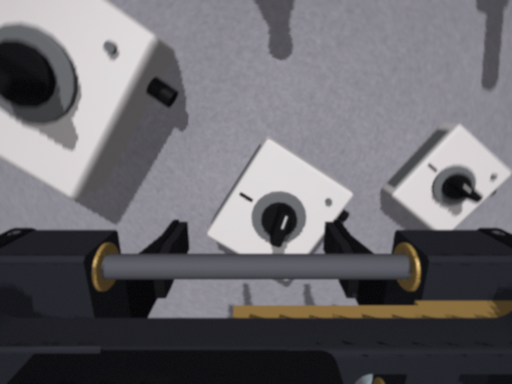

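Run:
```python
from h import *
a=cv2.imread("pics/w1.png")[130:260,200:360];cv2.imwrite("pics/w1c.png",cv2.resize(a,None,fx=5,fy=4.6*5/4.6*0.9,interpolation=cv2.INTER_CUBIC) if 0 else cv2.resize(a,None,fx=4.5,fy=4.5,interpolation=cv2.INTER_CUBIC))
```

```text
(no output)
```

View pics/w1c.png

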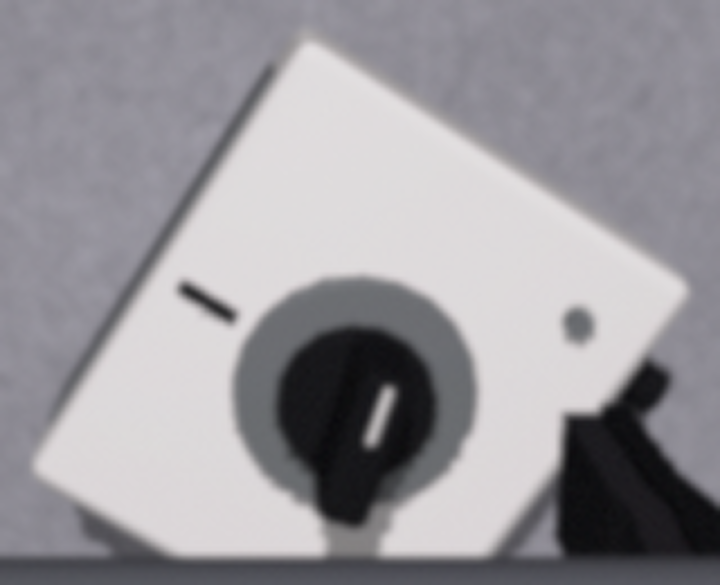

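Run:
```python
from h import *
import pickle
i=pickle.load(open("w1.pkl","rb"))
P=lambda u,v,z:p2w(i,200+u/4.5,130+v/4.5,z)[:2]
a=lambda d:np.degrees(np.arctan2(d[1],d[0]))
l0,l1=P(388,385,.094),P(370,445,.094)
print("line",l0,l1,np.linalg.norm(l0-l1),a(l0-l1))
print("barend",P(345,522,.09)); 
print("ring",P(355,394,.05),"knob disc",P(356,402,.06))
m0,m1=P(183,287,.05),P(234,320,.05);print("mark",m0,m1,a(m0-m1))
e=P(308,37,.05),P(688,290,.05),P(35,467,.05);print("edges",a(e[1]-e[0]),a(e[2]-e[0]),np.linalg.norm(e[1]-e[0]),np.linalg.norm(e[2]-e[0]))
```

```text
line [0.56887755 0.17359294] [0.57007139 0.157431  ] 0.016205977300691062 94.2246217912981
barend [0.57211738 0.13392297]
ring [0.57070048 0.15320181] knob disc [0.56978672 0.15465514]
mark [0.51573598 0.16780583] [0.53188167 0.16319537] 164.06312851791927
edges -14.843908910272924 -103.99880571584367 0.12406723548806499 0.14345746493893774
```

```bash
python3 -m crank '{"offset":[[0,0,0],[0,0,0],[-1.5,1.2,0],[-1.5,1.2,0],[0,0,0],[0,0,0]],"turn":[7,7,0,0,0,0]}'
python3 - <<'E'
from h import *
import pickle
o=telemetry.get_obs();print(o["position"],o["tcp_rot"].round(3).tolist())
i=camera_info("wrist");a=grab_frame("wrist")[:,:,::-1];cv2.imwrite("pics/w2.png",a);pickle.dump(i,open("w2.pkl","wb"))
print(w2p(i,(.569,.153,.094)))
cv2.imwrite("pics/w2c.png",cv2.resize(a[130:330,180:340],None,fx=3,fy=3,interpolation=cv2.INTER_CUBIC))
E
```

```text
t: 2.7
position: [0.5514, 0.1745, 0.2213]
tcp_rot: [[-0.087, 0.996, -0.02], [0.996, 0.087, -0.001], [0.0, -0.02, -1.0]]
contact_force: [0.8, -0.2, -0.2]
grip_width: 1.003
[0.55136705 0.17451548 0.22131997] [[-0.087, 0.996, -0.02], [0.996, 0.087, -0.001], [0.0, -0.02, -1.0]]
[273.57914181 207.87291518]
```

View pics/w2c.png

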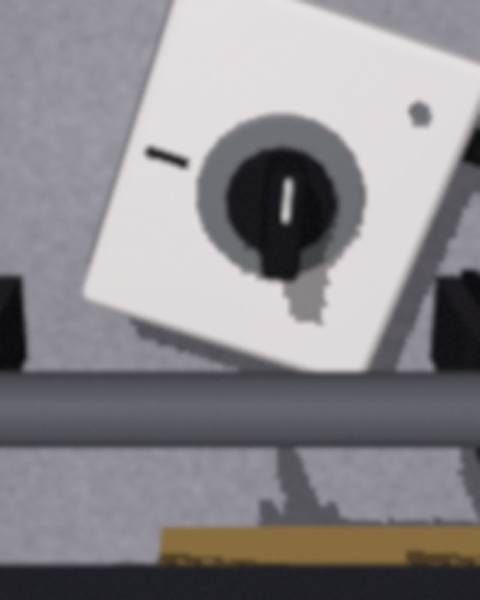

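Run:
```python
from h import *
import pickle
i=pickle.load(open("w2.pkl","rb"))
P=lambda u,v,z:p2w(i,180+u/3,130+v/3,z)[:2]
a=lambda d:np.degrees(np.arctan2(d[1],d[0]))
l0,l1=P(289,180,.094),P(286,222,.094)
print("line",l0,l1,a(l0-l1))
print("barend",P(281,278,.09),"ring",P(281,195,.05),"disc",P(282,202,.06))
print("mark",a(P(148,152,.05)-P(187,164,.05)))
c=np.array([.570,.154]);o=telemetry.get_obs();d=np.r_[c,.079]-o["position"];print(o["tcp_rot"].T@d*100)
```

```text
line [0.5697506  0.17304189] [0.57038943 0.15752667] 92.35775646948646
barend [0.57125665 0.13439856] ring [0.57081779 0.15398117] disc [0.57077846 0.15417257]
mark 167.65523941452977
[-2.18557422  1.95276783 14.20025941]
```

```bash
python3 -m crank '{"offset":[[-2.2,2.0,0],[0,0,2],[0,0,2.5],[0,0,2.5],[0,0,2],[0,0,0]],"turn":[0,0,0,0,0,0]}'
python3 - <<'E'
from h import *
o=telemetry.get_obs();d=np.array([.5705,.154,.079])-o["position"];print(o["tcp_rot"].T@d*100)
a=grab_frame("top")[:,:,::-1];cv2.imwrite("pics/t2.png",cv2.resize(a[120:260,130:300],None,fx=4,fy=4))
E
```

```text
t: 3.25
position: [0.5693, 0.1625, 0.1297]
tcp_rot: [[-0.104, 0.994, -0.018], [0.995, 0.104, 0.006], [0.007, -0.017, -1.0]]
contact_force: [-0.5, -0.4, 0.4]
grip_width: 1.001
[-0.89931819  0.11582858  5.06235869]
```

View pics/t2.png

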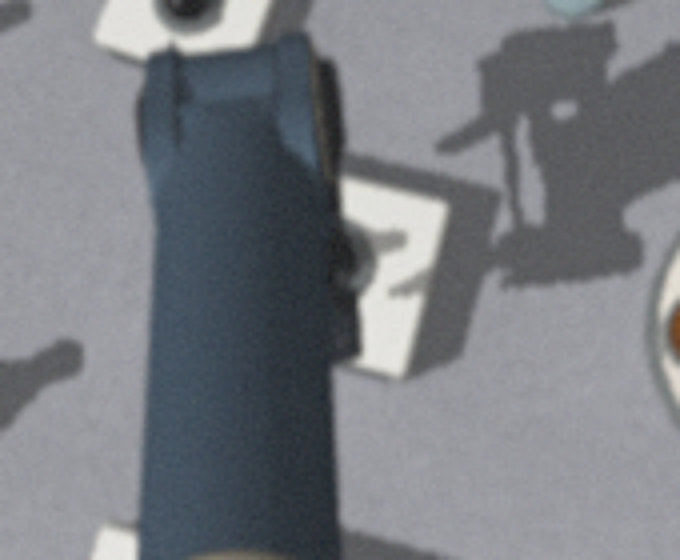

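```bash
python3 -m crank '{"offset":[[-0.9,0.1,1.5],[-0.1,0,1.8],[0,0,1.7],[0,0,0],[0,0,0]],"turn":[0,0,0,0,0]}'
python3 - <<'E'
from h import *
o=telemetry.get_obs();d=np.array([.5705,.154,.079])-o["position"];print(o["tcp_rot"].T@d*100)
E
```

```text
t: 3.72
position: [0.5747, 0.1591, 0.0874]
tcp_rot: [[-0.112, 0.994, -0.006], [0.994, 0.112, 0.013], [0.014, -0.004, -1.0]]
contact_force: [0.2, -0.7, 0.6]
grip_width: 1.0
[-0.47043938 -0.47349004  0.83709741]
```

```bash
python3 -m crank '{"offset":[[-0.5,-0.5,0.5],[0,0,0.4],[0,0,0],[0,0,0]],"turn":[0,0,0,0]}'
python3 - <<'E'
from h import *
o=telemetry.get_obs();d=np.array([.5705,.154,.079])-o["position"];print(o["tcp_rot"].T@d*100)
E
```

```text
t: 4.05
position: [0.5722, 0.155, 0.0828]
tcp_rot: [[-0.114, 0.993, 0.001], [0.993, 0.114, 0.017], [0.017, 0.003, -1.0]]
contact_force: [-0.2, 0.4, -0.5]
grip_width: 0.998
[-0.09105823 -0.18305789  0.37314854]
```

```bash
python3 -m crank '{"offset":[[-0.1,-0.2,0.3],[0,0,0.1],[0,0,0],[0,0,0]],"turn":[0,0,0,0]}'
python3 -m crank '{"offset":[[0,0,0],[0,0,0],[0,0,0],[0,0,0],[0,0,0],[0,0,0],[0,0,0],[0,0,0]],"turn":[0,0,0,0,0,0,0,0]}' 0 12
```

```text
t: 4.38
position: [0.5709, 0.154, 0.0798]
tcp_rot: [[-0.114, 0.993, 0.003], [0.993, 0.114, 0.018], [0.017, 0.005, -1.0]]
contact_force: [0.3, 0.1, -0.7]
grip_width: 0.995
t: 5.05
position: [0.5711, 0.1542, 0.0797]
tcp_rot: [[-0.114, 0.993, 0.003], [0.993, 0.114, 0.018], [0.017, 0.005, -1.0]]
contact_force: [0.0, 0.2, -0.3]
grip_width: 0.479
```

```bash
python3 -m crank '{"offset":[[0,0,0],[0,0,0],[0,0,0],[0,0,0],[0,0,0],[0,0,0],[0,0,0],[0,0,0]],"turn":[0,0,0,0,0,0,0,0]}'
```

```text
t: 5.72
position: [0.5706, 0.1541, 0.0796]
tcp_rot: [[-0.114, 0.993, 0.002], [0.993, 0.114, 0.018], [0.017, 0.004, -1.0]]
contact_force: [0.1, 0.6, -0.2]
grip_width: 0.158
```

```bash
python3 -m crank '{"offset":[[0,0,0],[0,0,0],[0,0,0],[0,0,0],[0,0,0],[0,0,0]],"turn":[-5,-5,-5,-5,-5,0]}'
python3 -m crank '{"offset":[[0,0,0],[0,0,0],[0,0,0],[0,0,0],[0,0,0],[0,0,0]],"turn":[-5,-5,-5,-5,-5,0]}'
```

```text
t: 6.22
position: [0.5708, 0.1541, 0.0796]
tcp_rot: [[-0.54, 0.841, 0.002], [0.841, 0.54, 0.017], [0.013, 0.011, -1.0]]
contact_force: [0.6, 1.6, 0.3]
grip_width: 0.159
t: 6.72
position: [0.571, 0.1543, 0.0796]
tcp_rot: [[-0.848, 0.529, 0.002], [0.529, 0.848, 0.017], [0.007, 0.016, -1.0]]
contact_force: [-0.0, -0.5, 0.4]
grip_width: 0.162
```

```bash
python3 -m crank '{"offset":[[0,0,0],[0,0,0],[0,0,0],[0,0,0],[0,0,0],[0,0,0]],"turn":[-5,-5,-4,-3,-3,0]}'
python3 -c "
from h import *
print(telemetry.get_obs()['moment'])"
python3 -m crank '{"offset":[[0,0,0],[0,0,0],[0,0,0],[0,0,0],[0,0,0]],"turn":[-4,-4,-4,0,0]}'
python3 -c "
from h import *
o=telemetry.get_obs();print(o['moment'],o['q'])"
```

```text
t: 7.22
position: [0.5711, 0.1546, 0.0796]
tcp_rot: [[-0.976, 0.217, 0.001], [0.217, 0.976, 0.018], [0.002, 0.018, -1.0]]
contact_force: [0.1, 1.1, -0.6]
grip_width: 0.162
[-0.06181489  0.10666203 -0.18240763]
t: 7.63
position: [0.5723, 0.1543, 0.0796]
tcp_rot: [[-1.0, 0.029, 0.003], [0.029, 0.999, 0.019], [-0.003, 0.019, -1.0]]
contact_force: [0.1, -0.3, 1.5]
grip_width: 0.202
[ 0.04322615  0.15857646 -0.36333261] [-0.30320844  0.50580221 -0.02987701  1.87789869 -0.00384891  0.74889935
  1.21507321]
```

```bash
python3 -m crank '{"offset":[[0,0,0],[0,0,0],[0,0,0],[0,0,0],[0,0,0],[0,0,0]],"turn":[0,0,0,0,0,0]}' 8.7
python3 -m crank '{"offset":[[0,0,-1],[0,0,-2],[0,0,-3],[0,0,-3.5],[0,0,-3.5],[0,0,-3.5],[4,0,0],[4,0,0]],"turn":[0,0,0,0,0,0,0,0]}'
python3 - <<'E'
from h import *
import pickle
o=telemetry.get_obs()
i=camera_info("wrist");a=grab_frame("wrist")[:,:,::-1];cv2.imwrite("pics/w3.png",a);pickle.dump(i,open("w3.pkl","wb"))
print(w2p(i,(.5705,.154,.094)),o["position"],o["q"])
E
```

```text
t: 8.13
position: [0.5722, 0.154, 0.0794]
tcp_rot: [[-0.999, 0.035, 0.003], [0.035, 0.999, 0.017], [-0.003, 0.017, -1.0]]
contact_force: [0.2, -0.4, 0.2]
grip_width: 0.567
t: 8.8
position: [0.4963, 0.153, 0.256]
tcp_rot: [[-0.999, 0.041, 0.008], [0.041, 0.999, 0.018], [-0.007, 0.018, -1.0]]
contact_force: [-1.1, 0.2, 0.1]
grip_width: 0.993
[256.52740336 236.66021166] [0.49628994 0.15302102 0.25603285] [-0.33705128  0.18903735 -0.0407842   1.87792838 -0.00674161  1.06083567
  1.15558379]
```

View pics/w3.png

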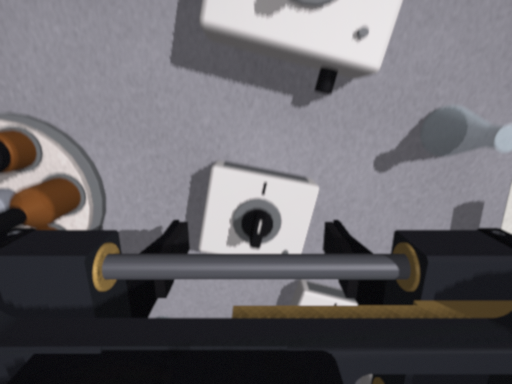

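Run:
```python
from h import *
a=cv2.imread("pics/w3.png")[155:260,195:325];cv2.imwrite("pics/w3c.png",cv2.resize(a,None,fx=6,fy=5.6 if 0 else 6,interpolation=cv2.INTER_CUBIC)[:600])
```

```text
(no output)
```

View pics/w3c.png

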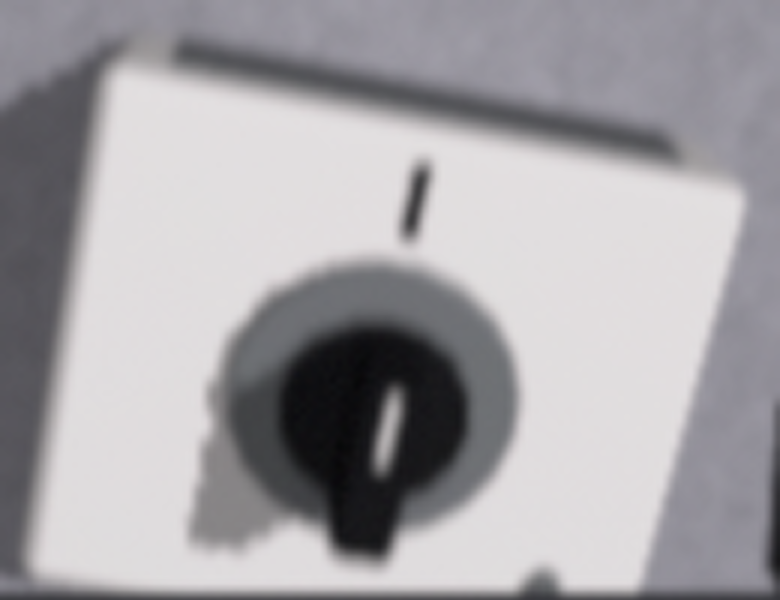

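```bash
python3 -m crank '{"offset":[[-0.5,-3.6,0],[-0.5,-3.6,0],[-0.5,-3.6,0],[-0.5,-3.6,0],[-0.5,-3.6,0],[-0.5,-3.6,0],[-0.5,-3.6,0],[-0.5,-2,0]],"turn":[0,0,0,0,0,0,0,0]}'
python3 -m crank '{"offset":[[0,0,0],[0,0,0],[0,0,0],[0,0,0],[0,0,0],[0,0,0],[0,0,0],[0,0,0]],"turn":[7,7,7,7,7,7,7,7]}'
python3 -m crank '{"offset":[[0,0,0],[0,0,0],[0,0,0],[0,0,0],[0,0,0],[0,0,0],[0,0,0]],"turn":[7,7,7,7,7,7,0]}'
python3 - <<'E'
from h import *
import pickle
o=telemetry.get_obs()
i=camera_info("wrist");a=grab_frame("wrist")[:,:,::-1];cv2.imwrite("pics/w4.png",a);pickle.dump(i,open("w4.pkl","wb"))
print(w2p(i,(.52,-.114,.156)),o["position"],o["q"])
E
```

```text
t: 9.52
position: [0.5183, -0.1216, 0.2598]
tcp_rot: [[-1.0, 0.015, 0.014], [0.016, 1.0, 0.023], [-0.014, 0.023, -1.0]]
contact_force: [-0.0, 0.2, 0.1]
grip_width: 0.999
t: 10.18
position: [0.5175, -0.1331, 0.2651]
tcp_rot: [[-0.526, 0.85, 0.019], [0.85, 0.526, 0.02], [0.007, 0.027, -1.0]]
contact_force: [0.3, 0.5, -0.1]
grip_width: 0.999
t: 10.77
position: [0.5172, -0.1332, 0.2698]
tcp_rot: [[0.196, 0.98, 0.023], [0.98, -0.197, 0.021], [0.025, 0.018, -1.0]]
contact_force: [0.5, 0.6, -0.2]
grip_width: 0.999
[253.58443174 174.18335505] [ 0.51721717 -0.13324848  0.2698044 ] [-0.1474898   0.19954735  0.39424861  1.85100308 -0.11545165  1.09174887
  0.09355092]
```

View pics/w4.png

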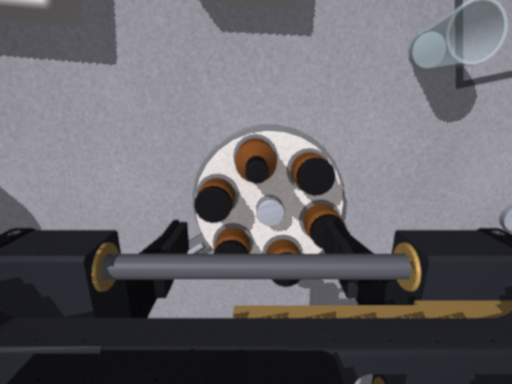

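Run:
```python
from h import *
a=cv2.imread("pics/w4.png")[115:260,185:355];cv2.imwrite("pics/w4c.png",cv2.resize(a,None,fx=4,fy=4,interpolation=cv2.INTER_CUBIC))
```

```text
(no output)
```

View pics/w4c.png

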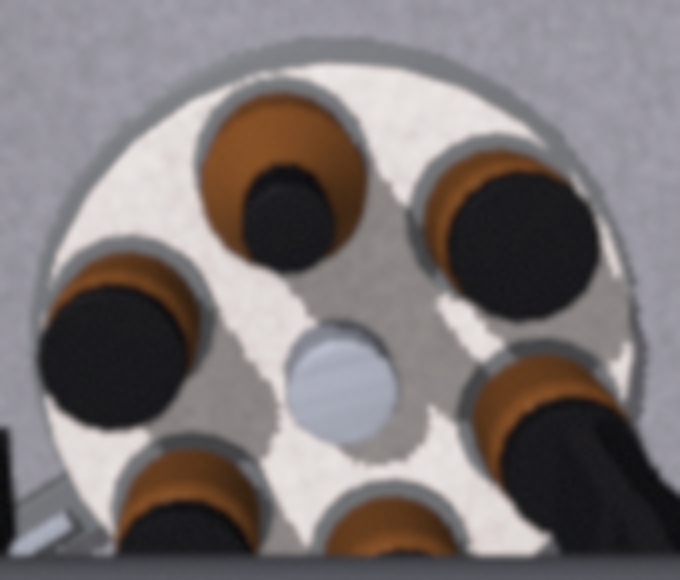

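Run:
```python
from h import *
import pickle
i=pickle.load(open("w4.pkl","rb"))
P=lambda u,v,z:p2w(i,185+u/4,115+v/4,z)[:2]
a=lambda d:np.degrees(np.arctan2(d[1],d[0]))
s=P(288,228,.156);h=P(343,389,.064);j1=P(113,357,.089);j2=P(523,246,.089);d=P(336,359,.034);p=P(45,533,.022)
for n,x in dict(s=s,j1=j1,j2=j2,p=p).items():print(n,x,np.linalg.norm(x-h),a(x-h))
print("h",h,"disc",d)
o=telemetry.get_obs();dd=np.r_[s,.13]-o["position"];print(o["tcp_rot"].T@dd*100)
```

```text
s [ 0.52371867 -0.11252712] 0.07702050411056761 94.49676112711639
j1 [ 0.46035012 -0.15518643] 0.0773421590317193 153.81891328189295
j2 [ 0.59280472 -0.14558946] 0.07672360252018229 34.739889975861715
p [ 0.40333721 -0.23979116] 0.13612615607316714 -158.2327510234023
h [ 0.52975729 -0.18931054] disc [ 0.52948143 -0.18803124]
[ 1.7984762  -0.01866214 14.03656169]
```

```bash
python3 -m crank '{"offset":[[1.8,0,0],[0,0,2],[0,0,2.5],[0,0,2.5],[0,0,0]],"turn":[0,0,0,0,0]}'
python3 - <<'E'
from h import *
o=telemetry.get_obs();dd=np.r_[.5237,-.1125,.13]-o["position"];print(o["tcp_rot"].T@dd*100)
E
```

```text
t: 11.23
position: [0.5246, -0.1135, 0.2023]
tcp_rot: [[0.175, 0.984, 0.031], [0.984, -0.175, 0.022], [0.027, 0.027, -0.999]]
contact_force: [-1.4, -0.4, 0.0]
grip_width: 0.997
[-0.11436512 -0.29941908  7.22195683]
```

```bash
python3 -m crank '{"offset":[[-0.1,-0.3,2],[0,0,2.5],[0,0,2],[0,0,0],[0,0,0]],"turn":[0,0,0,0,0]}'
python3 - <<'E'
from h import *
o=telemetry.get_obs();dd=np.r_[.5237,-.1125,.13]-o["position"];print(o["tcp_rot"].T@dd*100)
E
```

```text
t: 11.65
position: [0.5267, -0.1132, 0.1407]
tcp_rot: [[0.164, 0.986, 0.037], [0.986, -0.164, 0.022], [0.028, 0.033, -0.999]]
contact_force: [-0.2, -0.5, 0.9]
grip_width: 1.0
[-0.0073421  -0.34554677  1.06321871]
```

```bash
python3 -m crank '{"offset":[[0,-0.3,0.5],[0,0,0.5],[0,0,0],[0,0,0]],"turn":[0,0,0,0]}'
python3 -m crank '{"offset":[[0,0,0],[0,0,0],[0,0,0],[0,0,0],[0,0,0],[0,0,0],[0,0,0],[0,0,0]],"turn":[0,0,0,0,0,0,0,0]}' 0 20
python3 -m crank '{"offset":[[0,0,0],[0,0,0],[0,0,0],[0,0,0],[0,0,0]],"turn":[0,0,0,0,0]}'
python3 - <<'E'
from h import *
print(telemetry.get_obs()["q"])
i=camera_info("wrist");a=grab_frame("wrist")[:,:,::-1];cv2.imwrite("pics/w5.png",a)
E
```

```text
t: 11.98
position: [0.5269, -0.1133, 0.1351]
tcp_rot: [[0.161, 0.986, 0.045], [0.986, -0.162, 0.022], [0.029, 0.041, -0.999]]
contact_force: [-0.1, -0.1, 1.0]
grip_width: 1.0
t: 12.65
position: [0.5282, -0.1134, 0.1372]
tcp_rot: [[0.161, 0.986, 0.049], [0.987, -0.162, 0.022], [0.03, 0.045, -0.999]]
contact_force: [0.2, -0.6, 0.2]
grip_width: 0.478
t: 13.07
position: [0.5272, -0.1128, 0.1368]
tcp_rot: [[0.161, 0.986, 0.046], [0.987, -0.162, 0.023], [0.03, 0.042, -0.999]]
contact_force: [0.3, 0.5, -0.0]
grip_width: 0.272
[-0.12327863  0.35011997  0.3381507   2.00003347 -0.20802731  0.77956525
  0.17740063]
```

View pics/w5.png

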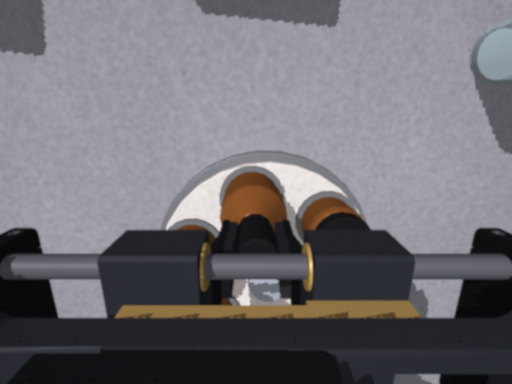

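```bash
python3 -m crank '{"offset":[[-0.17,-0.66,0],[-0.17,-0.66,0],[-0.17,-0.66,0],[-0.17,-0.66,0],[0,0,0]],"turn":[-5,-5,-5,-5,0]}'
cat > nx.py <<'E'
from h import *
import sys
st=float(sys.argv[1]) if len(sys.argv)>1 else 5
o=telemetry.get_obs();p=o["position"];R=o["tcp_rot"]
g=p-R[:,2]*.008
hub=np.array([.5298,-.189]);d=g[:2]-hub
az=np.degrees(np.arctan2(d[1],d[0]))%360
print("az",az.round(1),"to go",(201.8-az).round(1),"r",np.linalg.norm(d).round(4),"z",p[2].round(4),"yang",np.degrees(np.arctan2(R[1,1],R[0,1])).round(1),"q7",o["q"][6].round(2),"F",o["contact_force"].round(1),"M",o["moment"].round(2),"w",o["grip_width"].round(3))
b=np.radians(az+st);t=np.array([*(hub+.078*np.array([np.cos(b),np.sin(b)])),g[2]])
print("step cm",(R.T@(t-g)*100).round(2))
E
python3 nx.py
```

```text
t: 13.53
position: [0.4987, -0.1192, 0.1368]
tcp_rot: [[-0.198, 0.979, 0.043], [0.98, 0.197, 0.025], [0.016, 0.047, -0.999]]
contact_force: [-0.1, -0.5, -2.1]
grip_width: 0.269Traceback (most recent call last):
  File "nx.py", line 8, in <module>
    print("az",az.round(1),"to go",(201.8-az).round(1),"r",np.linalg.norm(d).round(4),"z",p[2].round(4),"yang",np.degrees(np.arctan2(R[1,1],R[0,1])).round(1),"q7",o["q"][6].round(2),"F",o["contact_force"].round(1),"M",o["moment"].round(2),"w",o["grip_width"].round(3))
                                                                                                                                                                                                                                                   ^^^^^^^^^^^^^^^^^^^^^
AttributeError: 'float' object has no attribute 'round'
```

```bash
sed -i 's/o\["grip_width"\].round(3)/round(o["grip_width"],3)/' nx.py; python3 nx.py
python3 -m crank '{"offset":[[-0.15,-0.66,0],[-0.15,-0.66,0],[-0.15,-0.66,0],[-0.15,-0.66,0],[-0.15,-0.66,0],[0,0,0]],"turn":[-5,-5,-5,-5,-5,0]}'; python3 nx.py
```

```text
az 114.3 to go 87.5 r 0.0764 z 0.1368 yang 11.4 q7 0.52 F [-0.1 -0.5 -2.1] M [-0.2   0.54  0.01] w 0.269
step cm [-0.02 -0.69 -0.03]
t: 14.03
position: [0.4708, -0.1398, 0.1368]
tcp_rot: [[-0.596, 0.802, 0.042], [0.803, 0.596, 0.024], [-0.006, 0.048, -0.999]]
contact_force: [-1.7, 1.2, 0.3]
grip_width: 0.268
az 140.5 to go 61.3 r 0.077 z 0.1368 yang 36.6 q7 0.97 F [-1.7  1.2  0.3] M [-0.2   0.68 -0.01] w 0.268
step cm [-0.09 -0.68 -0.03]
```

```bash
python3 -m crank '{"offset":[[-0.12,-0.67,0],[-0.12,-0.67,0],[-0.12,-0.67,0],[-0.12,-0.67,0],[-0.12,-0.67,0],[-0.12,-0.67,0],[-0.12,-0.67,0],[0,0,0]],"turn":[-5,-5,-5,-5,-5,-5,-5,0]}'; python3 nx.py 3
python3 - <<'E'
from h import *
a=grab_frame("wrist")[:,:,::-1];cv2.imwrite("pics/w6.png",a)
a=grab_frame("scene")[:,:,::-1];cv2.imwrite("pics/s6.png",cv2.resize(a[150:270,120:280],None,fx=5,fy=5,interpolation=cv2.INTER_CUBIC))
a=grab_frame("top")[:,:,::-1];cv2.imwrite("pics/t6.png",a)
E
```

```text
t: 14.7
position: [0.4525, -0.1824, 0.1367]
tcp_rot: [[-0.947, 0.318, 0.047], [0.32, 0.947, 0.023], [-0.037, 0.037, -0.999]]
contact_force: [-3.0, 0.6, 1.9]
grip_width: 0.273
az 175.3 to go 26.5 r 0.078 z 0.1367 yang 71.4 q7 1.64 F [-3.   0.6  1.9] M [-0.08  0.74  0.11] w 0.273
step cm [-0.1  -0.39 -0.01]
```

View pics/w6.png

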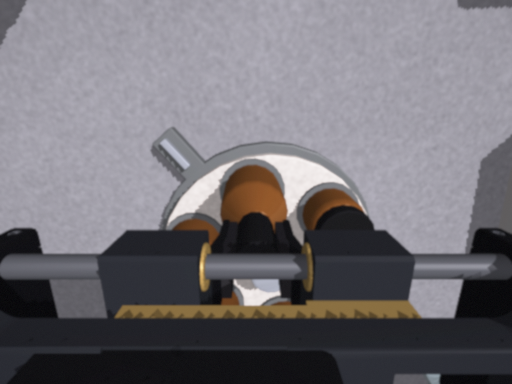

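View pics/s6.png

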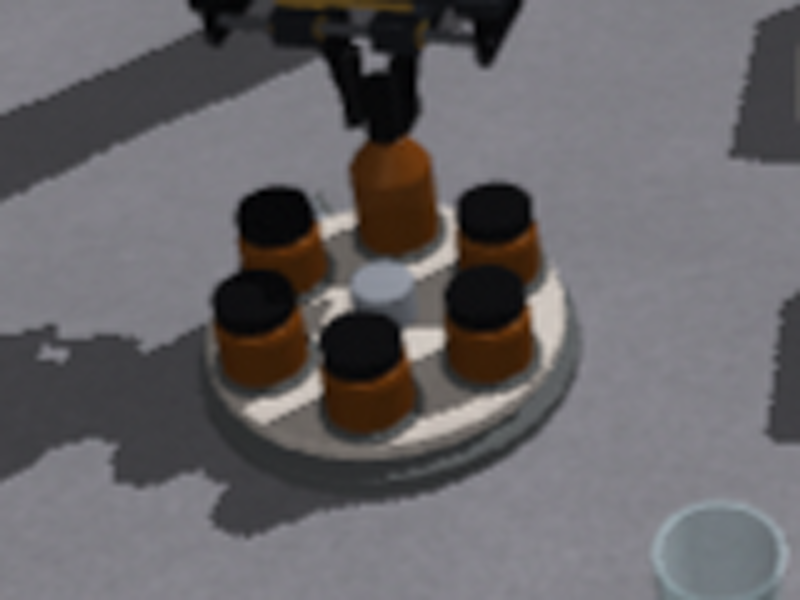

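View pics/t6.png

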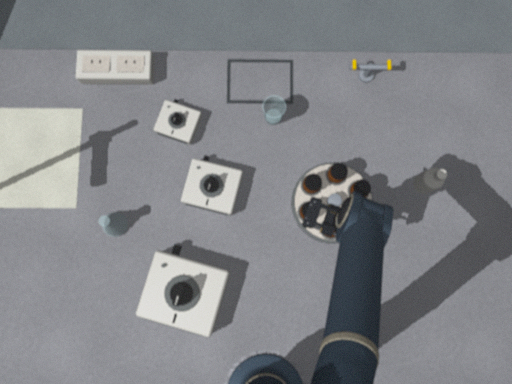

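```bash
python3 -m crank '{"offset":[[-0.12,-0.67,0],[-0.12,-0.67,0],[-0.12,-0.67,0],[-0.12,-0.67,0],[0,0,0],[0,0,0]],"turn":[-5,-5,-5,-5,0,0]}'; python3 nx.py 3
python3 - <<'E'
from h import *
import pickle
i=camera_info("wrist");pickle.dump(i,open("w7.pkl","wb"))
a=grab_frame("wrist")[:,:,::-1];cv2.imwrite("pics/w7.png",cv2.resize(a[90:250,150:360],None,fx=3.7,fy=3.7,interpolation=cv2.INTER_CUBIC))
E
```

```text
t: 15.35
position: [0.454, -0.2078, 0.1367]
tcp_rot: [[-0.999, -0.022, 0.048], [-0.021, 1.0, 0.023], [-0.048, 0.021, -0.999]]
contact_force: [-3.9, -0.3, 4.7]
grip_width: 0.267
az 194.0 to go 7.8 r 0.0785 z 0.1367 yang 91.3 q7 2.01 F [-3.9 -0.3  4.7] M [0.11 0.89 0.12] w 0.267
step cm [-0.15 -0.38 -0.  ]
```

View pics/w7.png

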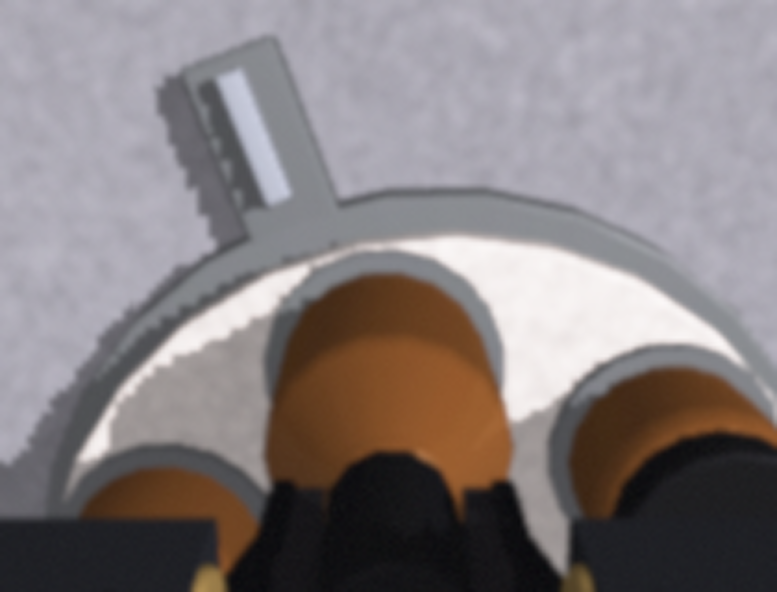

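Run:
```python
from h import *
import pickle
i=pickle.load(open("w7.pkl","rb"))
P=lambda u,v,z:p2w(i,150+u/3.7,90+v/3.7,z)[:2]
a=lambda d:np.degrees(np.arctan2(d[1],d[0]))%360
h=np.array([.5298,-.189])
p0,p1=P(231,73,.022),P(277,200,.022)
print(p0,p1,a(p0-h),a(p1-h),"dir",a(p0-p1),np.linalg.norm(p0-p1),np.linalg.norm(p0-h))
q=P(385,368,.038);print("bottle ring",q,a(q-h),np.linalg.norm(q-h))
```

```text
[ 0.38195694 -0.24620891] [ 0.41289603 -0.23535104] 201.15429428451995 201.62773989305833 dir 199.33817981910815 0.032789036742790933 0.15852580332324628
bottle ring [ 0.45235316 -0.20713246] 193.17718548560188 0.07954118324308165
```

```bash
python3 -m crank '{"offset":[[-0.18,-0.5,0],[-0.18,-0.5,0],[0,0,0],[0,0,0],[0,0,0],[0,0,0]],"turn":[-3.5,-3.5,0,0,0,0]}'; python3 nx.py 1
python3 - <<'E'
from h import *
import pickle
i=camera_info("wrist");pickle.dump(i,open("w8.pkl","wb"))
a=grab_frame("wrist")[:,:,::-1];cv2.imwrite("pics/w8.png",cv2.resize(a[90:250,150:360],None,fx=3.7,fy=3.7,interpolation=cv2.INTER_CUBIC))
print(telemetry.get_obs()["joint_velocities"].round(3))
E
```

```text
t: 15.9
position: [0.4563, -0.2158, 0.1367]
tcp_rot: [[-0.99, -0.135, 0.044], [-0.134, 0.991, 0.022], [-0.046, 0.016, -0.999]]
contact_force: [-2.2, -2.2, 2.7]
grip_width: 0.272
az 200.1 to go 1.7 r 0.0786 z 0.1367 yang 97.8 q7 2.13 F [-2.2 -2.2  2.7] M [-0.39  0.68 -0.04] w 0.272
step cm [-0.09 -0.12  0.  ]
[ 0.001  0.001 -0.001  0.001 -0.002  0.002  0.013]
```

View pics/w8.png

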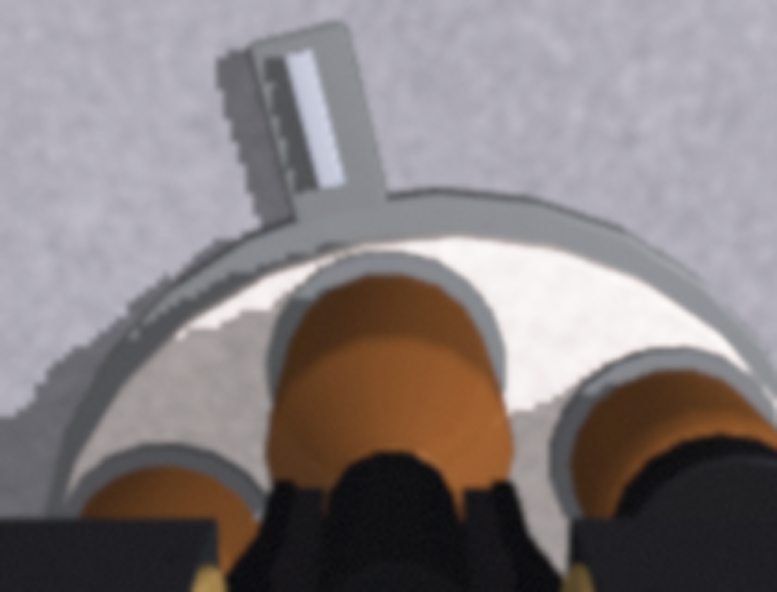

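```bash
python3 - <<'E'
from h import *
import pickle
i=pickle.load(open("w8.pkl","rb"))
P=lambda u,v,z:p2w(i,150+u/3.7,90+v/3.7,z)[:2]
a=lambda d:np.degrees(np.arctan2(d[1],d[0]))%360
h=np.array([.5298,-.189])
p0,p1=P(302,52,.022),P(331,187,.022)
print(a(p0-h),a(p1-h),"dir",a(p0-p1))
q=P(387,368,.036);print("bottle ring",q,a(q-h),np.linalg.norm(q-h))
# symmetric: bottle sits at tool x direction?
E
python3 -m crank '{"offset":[[-0.13,-0.27,0],[0,0,0],[0,0,0],[0,0,0],[0,0,0]],"turn":[-2,0,0,0,0]}'; python3 nx.py 1
python3 - <<'E'
from h import *
import pickle
i=camera_info("wrist");pickle.dump(i,open("w9.pkl","wb"))
a=grab_frame("wrist")[:,:,::-1];cv2.imwrite("pics/w9.png",cv2.resize(a[90:250,150:360],None,fx=3.7,fy=3.7,interpolation=cv2.INTER_CUBIC))
print(telemetry.get_obs()["joint_velocities"].round(3))
E
```

```text
201.04522114718247 201.60288981802148 dir 198.9581399569811
bottle ring [ 0.45505938 -0.21517965] 199.3039965257301 0.07919301851672612
t: 16.37
position: [0.4571, -0.218, 0.1367]
tcp_rot: [[-0.985, -0.166, 0.042], [-0.165, 0.986, 0.022], [-0.045, 0.015, -0.999]]
contact_force: [-3.1, -2.7, 2.1]
grip_width: 0.269
az 201.7 to go 0.1 r 0.0787 z 0.1367 yang 99.6 q7 2.16 F [-3.1 -2.7  2.1] M [-0.43  0.76 -0.01] w 0.269
step cm [-0.09 -0.12  0.  ]
[ 0.001 -0.002 -0.001  0.002 -0.001 -0.     0.003]
```

View pics/w9.png

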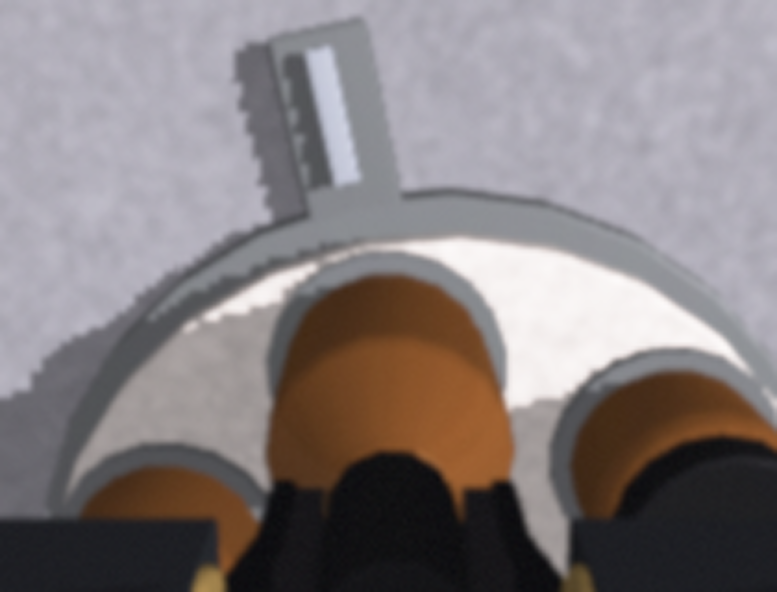

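```bash
python3 -m crank '{"offset":[[0,0,0],[0,0,0],[0,0,0],[0,0,0]],"turn":[0,0,0,0]}'; python3 nx.py 1
python3 -c "
from h import *
a=grab_frame('top')[:,:,::-1];cv2.imwrite('pics/tend.png',a)
s=grab_frame('scene')[:,:,::-1];cv2.imwrite('pics/send.png',s)"
```

```text
t: 16.75
position: [0.4571, -0.2179, 0.1367]
tcp_rot: [[-0.985, -0.166, 0.042], [-0.165, 0.986, 0.022], [-0.045, 0.015, -0.999]]
contact_force: [-3.1, -3.2, 2.4]
grip_width: 0.268
az 201.7 to go 0.1 r 0.0786 z 0.1367 yang 99.5 q7 2.16 F [-3.1 -3.2  2.4] M [-0.4   0.77 -0.05] w 0.268
step cm [-0.09 -0.12  0.  ]
```

View pics/send.png

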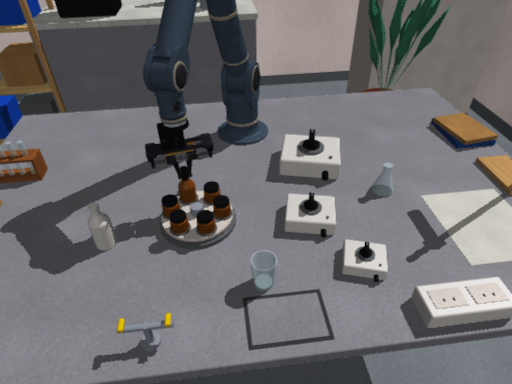

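The scene picture shows the gripper holding the tall bottle at (187,180). The knob at (311,203) is off, and the beaker, wash bottle and flask have not moved from their first-picture pixels.

```bash
python3 -c "
from cell import manip
print(manip.hand_in())"
```

```text
the job is handed in; nothing more can be done
None
```

I turned the speed knob on the 130 x 150 mm control box fully anticlockwise to its stop, then turned the carousel about 109° anticlockwise by the tall bottle's stopper. I handed in at about 17 s, still gripping the bottle with a 20 N setting.

- **Knob:** the reaction moment rose to about 0.36 N m as it met the stop. In the close crop after letting go, its index line is parallel to the off mark.
- **Bottle position:** the gripper put it at 201.7° around the hub. The pointer measured 201.0–201.6° from its two ends, and the earlier overview pictures gave 201.8–202°. So it should be within about 1 mm of the front spot, well inside the 9 mm limit.
- **Disagreement:** the pointer's own direction read about 199°. By eye in the last picture, its line extended about 2° (3 mm) to one side of the bottle. Even that is inside the limit.
- **Stillness and bystanders:** in the last two readings, 0.4 s apart, the gripper's position changed by only 0.1 mm. The beaker, wash bottle and flask showed no movement in the last scene picture.
- **Tilt:** the tool drifted to about 3° off vertical while gripping, which I left as it was.

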